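Feed the cylinder head through the splash flap of the parts washer

ROBOT

A 6-joint arm with a two-finger parallel gripper is mounted at the origin on the work surface. World frame = base frame: x ahead of the robot, y to its left, z up, the work surface at z = 0. Lengths are in mm, angles in rad, forces in N, time in s.
With the tool pointing down it reaches from about 350 to 975 mm from the base axis. Payload 7.1 kg.
Tool frame: the origin (TCP) lies at the very end of the fingers, on their centre line; the grasp point (between the pads) lies 19 mm behind it (ctrl.tcp_to_grasp is the distance from the TCP to the grasp point, in mm); z points along the fingers, x is the direction in which the jaws open and shut, and the axes are right-handed (so a half turn about z gives the same grasp; the last joint's range is limited). The gripper opens to 88 mm and grips with 3 to 60 N. Pads are 20 mm wide; open, the fingers measure 115 mm over their backs; the gripper's body (75 mm by 178 mm) begins 61 mm behind the grasp point.
Start: joints at [-1.176, 0.423, 1.63, -0, 1.089, -0.019], TCP at [251.322, -572.225, 222.675] pointing down, gripper open.
Joint ranges: [-3, 3], [-0.9, 2.11], [0.09, 2.58], [-1.31, 4.45], [0.11, 2.69], [-2.54, 2.54]. Speed limits (rad/s): [2.39, 2.39, 3.01, 3.14, 3.14, 3.14].

INTERFACE

Orientations are given as a rotation vector (axis times angle).
In Python, from workcell import get_obs, viewer, ctrl, masks_of gives the robot as it stands. The module is installed in compiled form; this text tells all that it offers.
- The arm moves only by the shell command python3 -m inch 'ROWS'. ROWS is JSON, a list of rows, each an object of numbers: "tx", "ty", "tz": the shift along the tool's x, y, z in cm; "ax", "ay", "az": the turn, a rotation vector about the tool's x, y, z in degrees; "jaw": the opening, from 0 (shut) to 1 (fully open). In form: [{"tx": .., "ty": .., "tz": .., "ax": .., "ay": .., "az": .., "jaw": ..}, ...]. A call has 1 to 12 rows; each row shifts and turns the commanded pose from where the row before left it, along the tool's axes as they then stand; what a row does not reach is not made up. A row lasts 1/8 s, in which the tool goes at most 62.5 mm and 10.7 degrees, less where a joint would pass 70% of its speed; a pose out of reach is approached as far as the arm can. A call is refused whole if a number of a shift passes 6.25 or a number of a turn 10.7, either way. A call with a gripper value outside its range is refused whole. The fingers move at their own pace and stop on an object; the grip force is fixed at half the most. Time passes only in rows, so rows that do not move let the fingers close. It gives the time, the measured TCP pose, the force and the opening at its end, in the units of the state.
- get_obs(): the state, without advancing time (a new reading comes with each control period).
- viewer.get_image(name): name is "side" or "top" or "wrist"; returns (picture, depth): 400x640x3 uint8, red, green, blue; 400x640 float32, mm along the optical axis (not along the pixel's ray), 0 where there is no reading.
- viewer.get_calibration(name): a dict with "fx", "fy", "cx", "cy" (pixels), "rvec" (rotation vector, rad) and "tvec" (3), from world to camera coordinates, as OpenCV has them. Camera axes: x right, y down, z forward; pixel columns grow to the right and rows downward; lengths in mm; the calibration is good to about 2 mm. A picture is of the moment at which its call begins: read the wrist's pose just before it. get_calibration takes no time and is no camera call; for the wrist camera it gives the pose at the moment of the call.
- ctrl.close_job(): hands the job in, once; it reports no verdict.
Trained networks look in the newest picture that a camera, given by its name, has taken for a name from the list of things; names that differ only in an ending like _2 or _b are one class to them, and where a whole thing is asked for, a point or a joint stands for the part that bears it (a point fixed in the world has none). Each returns a list of dicts, best first, with "score" (0 to 1); they miss things now and then, are a little off and sometimes report something else, mostly with a low value. They report only what shows in the picture. A call takes as long as a camera call. They do not tell look-alikes from the thing itself.
- masks_of(camera, thing): "pixels" (400x640 bool, what is visible of it) and "location" ([column, row] in pixels, amid what is visible of it).
The state is a dict: "t": time; "qpos": joint angles; "qvel": joint speeds; "joint_torque": joint torques, N m; "ee_pos": TCP position; "orientation": TCP orientation; "ft_force": force on the tool from outside, world axes, zero at the start; "moment": the same for the moment, N m; "width": finger opening in mm.
Only numpy, scipy, OpenCV 4.12 (cv2) and the standard library are available. Lean on these libraries where they do the work, as an engineer would, in place of code of your own. Each camera call takes 0.05 s, during which the arm holds its last target. There are 200 camera calls.

TASK

Push the finned cylinder head along the feed shelf and through the yellow splash flap with your fingertips, far enough in that it lies wholly inside the wash bay, then draw the fingers back out so that the flap swings shut behind it. The head is only pushed, never picked up, and it stays flat on the floor; do not disturb the other parts and tools.

Things in the scene. Friction and masses are not known exactly. Their poses are not given: they have to be found in the camera images.
- wash_bay: The bench parts washer, fixed: blue plinth, x -180 to +165 mm, y +-130 mm, with one level steel floor 30 mm above the bench. Origin on the bench under the middle of the flap; +x is the feed direction (into the bay), +y left of that, z up. x<0: open feed shelf with 10 mm high rims at y +-127 mm. x>0: the wash bay. There is no step between.
- flap_frame (a point): Middle of the flap's hinge rod (6 mm thick, along the washer's y, at its x = 0), 80 mm above the floor. It spans two dark posts (inner faces y +-65 mm, outer +-77 mm, 16 mm deep, 86 mm tall above the floor). The opening below is 130 mm wide and 77 mm high; above the rod there is nothing.
- bay_floor (a point): Centre of the wash bay's floor, at the washer's x = 78 mm. The bay is open at the top; side walls' inner faces at y +-65 mm, 45 mm high; back wall's inner face at x = 155 mm, 70 mm high. A thin spray pipe stands at the back wall (x 108 to 164 mm, y = 0), its nozzle 128 mm and its top 161 mm above the floor.
- splash_flap (a joint): The yellow splash flap, 124 mm wide, 4 mm thick, about 0.16 kg, hangs freely on the rod, lower edge 56 mm below it (24 mm above the floor). Rad: 0 = shut; grows as the edge swings into the bay (+x) and up, to 1.35; it cannot swing out over the shelf. No latch: it falls shut unless something is under it. On top of the head its edge rests 25 mm past the rod, so the head must get further in than that.
- cyl_head: The part to be washed: a finned aluminium cylinder head, a block 70 mm (its x) x 60 mm (its y) x 30 mm tall, about 0.35 kg, flat upright end faces, flat underside, loose on the feed shelf in front of the flap, its x axis within about 0.3 rad of the washer's x. Origin at the centre of its underside.
- bearing: steel ball-bearing ring, 42 mm diameter, 14 mm high, lying on the feed shelf to the +y side of the lane; origin under its centre; leave alone
- socket: steel spark-plug socket, 24 mm diameter, 30 mm tall, standing on the feed shelf to the -y side of the lane; origin under its centre; leave alone
- piston: aluminium piston, 68 mm diameter, 55 mm tall, standing on the bench; origin under its centre; leave alone
- air_filter: black round air filter, 84 mm diameter, 68 mm tall, standing on the bench; origin under its centre; leave alone
- screwdriver: green-handled screwdriver lying on the bench; leave alone
- wrench: steel wrench lying on the bench; leave alone
- grease_tin: tin with a red label, 64 mm diameter, 75 mm tall, on the bench; origin under its centre; leave alone
Not all that is in view belongs to the job. Leave any orange or purple look-alike of the cyl_head alone.

How it is judged (in metres and radians):
On the way, in this order (a step that is already met when the one before it is completed fails the run):
1. the flap is pushed open with the head entering under it (value of joint splash_flap above 0.25 rad and x of cyl_head in the frame of wash_bay between -0.035 and 0.035 m), for 0.05 s.
2. the head is wholly past the flap, in the bay (x of cyl_head in the frame of wash_bay above 0.037 m and y of cyl_head in the frame of wash_bay between -0.065 and 0.065 m), for 0.1 s.
At the end, for the whole second after the job is handed in: The head lies flat (within 0.08 rad, within 4 mm of floor height) and still on the floor inside the wash bay, its origin more than 37 mm past the flap, and the flap hangs shut (below 0.06 rad) (all of step 2 and x of cyl_head in the frame of wash_bay below 0.155 m and z of cyl_head in the frame of wash_bay between 0.026 and 0.034 m and angle between cyl_head's own z axis and vertical below 0.08 rad and value of joint splash_flap below 0.06 rad and linear speed of cyl_head below 0.01 m/s); the robot touches nothing.
It fails at once if the head is lifted more than 12 mm off the floor (z of cyl_head in the frame of wash_bay above 0.042 m).
It fails at once if the head is tipped by more than 0.3 rad (angle between cyl_head's own z axis and vertical above 0.3 rad).
It fails at once if one of the other parts or tools is moved more than 20 mm (distance of any of bearing, socket, piston, air_filter, screwdriver, wrench, grease_tin from where it was at the start of the episode above 0.02 m).
It also fails if it takes over 40 s, if anything falls off the work surface, if the arm or the gripper's body presses on something with over 40 N, if the wrist force passes 120 N, or if a joint passes its speed limit or range.

## Working session

There is one attempt and no reset: what is moved stays moved. The work goes in short steps, Python scripts to look and compute and a shell command to move; the robot and the scene stay as the last step left them, time stands still between calls to the robot, and variables do not carry over. Pictures are saved under pics/ and viewed, about 8 in all and at most 12, crops included, and the job is handed in when it is done.

```bash
mkdir -p pics
cat > h.py <<'E'
import numpy as np, cv2
from workcell import get_obs, viewer, ctrl, masks_of
def cal(n):
    c=viewer.get_calibration(n); R=cv2.Rodrigues(np.array(c["rvec"],float))[0]
    return c,R,np.array(c["tvec"],float).ravel()
def cloud(n,depth):
    c,R,t=cal(n); v,u=np.mgrid[0:400,0:640]
    P=np.stack([(u-c["cx"])/c["fx"]*depth,(v-c["cy"])/c["fy"]*depth,depth],-1)
    W=(P-t)@R; W[depth<=0]=np.nan; return W
def proj(n,X):
    c,R,t=cal(n); p=np.atleast_2d(X)@R.T+t
    return np.c_[p[:,0]/p[:,2]*c["fx"]+c["cx"],p[:,1]/p[:,2]*c["fy"]+c["cy"]]
def save(f,im): cv2.imwrite("pics/"+f,im[...,::-1])
E
python3 - <<'E'
from h import *
np.set_printoptions(precision=1,suppress=True)
ims=[]
for n in ["top","side"]:
    im,d=viewer.get_image(n); W=cloud(n,d); ims.append(im)
    np.savez(f"{n}.npz",im=im,d=d,W=W)
    for th in ["cyl_head","splash_flap","wash_bay","bearing","socket","piston","air_filter","grease_tin"]:
        for m in masks_of(n,th)[:3]:
            p=W[m["pixels"]]; 
            if m["score"]>.2: print(n,th,round(m["score"],2),np.round(m["location"]),np.nanmedian(p,0),np.nanmin(p,0),np.nanmax(p,0))
save("a_top.png",ims[0]);save("a_side.png",ims[1])
E
```

```text
top cyl_head 0.73 [354. 213.] [538.9 -83.4  43.3] [ 518.9 -103.    22.5] [558.5 -64.4  53.5]
top cyl_head 0.66 [404. 136.] [ 804.7 -238.1   23.7] [ 769.3 -275.1   -2.4] [ 848.5 -205.1   37.3]
top cyl_head 0.6 [327. 188.] [617.4  -5.2  54.7] [573.9 -46.9  28.1] [661.3  35.9  67.3]
top bearing 0.67 [356. 217.] [535.7 -85.5  42.2] [ 516.4 -107.8   22.5] [558.5 -64.4  53.5]
top socket 0.41 [303. 177.] [657.8  69.9  59.5] [647.   58.8  38.3] [669.3  81.1  66.2]
top piston 0.62 [432. 258.] [ 410.4 -339.6   53.3] [ 377.6 -377.5    0.1] [ 441.3 -311.9   62.4]
top air_filter 0.56 [450. 209.] [ 562.9 -389.5   66.4] [ 523.8 -438.3   -0.1] [ 604.5 -352.8   78.8]
top grease_tin 0.76 [432. 169.] [ 699.1 -326.5   71.5] [ 671.7 -381.6   -6.8] [ 733.4 -299.8   83. ]
side cyl_head 0.9 [293. 310.] [ 517.  -282.    24.9] [ 476.1 -308.8   -3.9] [ 557.6 -203.7   33.4]
side cyl_head 0.75 [327. 230.] [613.7 -19.9  53.7] [571.  -55.2  27.5] [664.6  62.1  62.5]
side cyl_head 0.73 [415. 293.] [ 803.2 -259.9   25.6] [ 765.8 -286.    -4.2] [ 846.1 -183.3   33.9]
side splash_flap 0.93 [291. 208.] [532.8  47.9  80.2] [493.9   3.2  50.1] [572.3  97.1 109. ]
side wash_bay 0.72 [326. 229.] [613.8 -19.7  53.8] [571.  -55.2  27.5] [664.6  62.1  62.5]
side bearing 0.64 [296. 251.] [535.8 -94.2  40.8] [ 515.5 -112.6   23. ] [556.3 -69.3  46.6]
side socket 0.66 [332. 212.] [654.5  57.1  50.2] [646.2  49.7  31.4] [663.4  70.7  62.1]
side socket 0.27 [285. 224.] [507.9  21.9  30. ] [ 314.4 -170.    -5.4] [757.9 513.6 188.5]
side piston 0.84 [246. 338.] [ 410.  -370.    51.7] [ 374.1 -386.9   -0.5] [ 441.9 -314.6   58. ]
side air_filter 0.95 [319. 335.] [ 552.3 -404.7   66.8] [ 523.1 -503.    -0.7] [ 605.8 -357.1  152.6]
side grease_tin 0.71 [381. 316.] [ 696.8 -352.6   68.7] [ 625.4 -530.7   -1.5] [ 760.7 -247.8  208.3]
```

View pics/a_top.png

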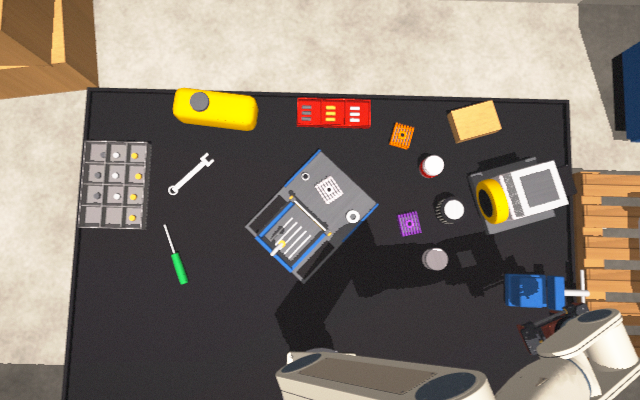

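View pics/a_side.png

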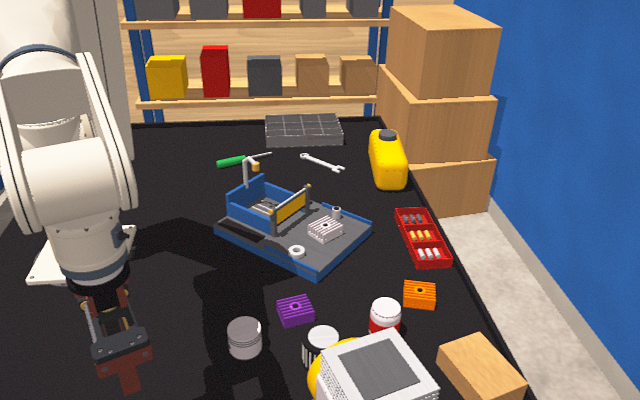

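Candidates for the head are the silver block on the shelf at top (327,188), the orange one at (404,136) and the purple one at (409,223). I choose the silver one. Next I fit the washer frame and the head's pose, and check them in a close crop.

```bash
cat > fit.py <<'E'
from h import *
np.set_printoptions(precision=3,suppress=True)
t=np.load("top.npz"); s=np.load("side.npz")
def near(W,lo,hi,c,r): 
    p=W.reshape(-1,3); k=(p[:,2]>lo)&(p[:,2]<hi)&(np.hypot(p[:,0]-c[0],p[:,1]-c[1])<r); return p[k]
# washer outline
for nm,W in(("top",t["W"]),("side",s["W"])):
    p=near(W,14,60,(560,40),225)
    print(nm,"outline",cv2.minAreaRect(p[:,:2].astype(np.float32)), len(p))
    f=near(W,54,66,(617,-5),52); print(nm,"head",cv2.minAreaRect(f[:,:2].astype(np.float32)),np.median(f[:,2]),len(f))
# flap line by colour
im=s["im"].astype(int); W=s["W"]; k=(im[...,0]>150)&(im[...,1]>110)&(im[...,2]<90)
p=W[k]; p=p[(np.hypot(p[:,0]-533,p[:,1]-48)<90)&(p[:,2]>50)&(p[:,2]<112)]
l=cv2.fitLine(p[:,:2].astype(np.float32),cv2.DIST_HUBER,0,.01,.01).ravel()
a=(p[:,:2]-l[2:])@l[:2]; print("flap",l,np.degrees(np.arctan2(l[1],l[0])),np.percentile(a,[1,99]),l[2:]+l[:2]*np.mean(np.percentile(a,[1,99])),len(p))
c=s["im"][170:290,200:380]; save("b_side.png",cv2.resize(c,None,fx=4,fy=4,interpolation=2))
E
python3 fit.py
```

```text
top outline ((537.6358642578125, 46.51054382324219), (260.5445556640625, 345.806640625), 47.84023666381836) 7957
top head ((618.6102294921875, -5.459220886230469), (69.20134735107422, 60.04328155517578), 36.07891845703125) 58.79547171608839 224
side outline ((535.5664672851562, 41.99336242675781), (267.5108642578125, 348.8064270019531), 47.92820358276367) 7100
side head ((616.18359375, -9.687843322753906), (72.80448913574219, 64.2989501953125), 33.69293212890625) 57.595088806809926 330
flap [  0.665   0.746 530.772  46.533] 48.281555 [-82.812  61.206] [523.583  38.47 ] 312
```

View pics/b_side.png

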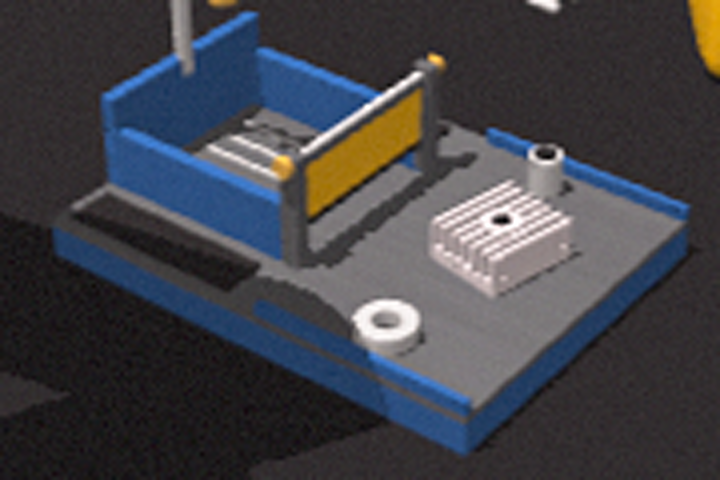

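The crop confirms the choice: the silver finned block stands on the shelf between the bearing and the socket. The rod blocks vertical fingers, so I need to tilt the tool about 60° along the feed direction and reach in under it. I'll work out the moves.

```bash
cat >> h.py <<'E'
from scipy.spatial.transform import Rotation as Ro
H=np.radians(137.84); O=np.array([532.1,51.5,30.]); 
WX=np.array([np.cos(H),np.sin(H),0]); WY=np.array([-WX[1],WX[0],0]); WZ=np.array([0,0,1.])
def w2(p): return O+p[0]*WX+p[1]*WY+p[2]*WZ      # washer (z above floor)->world
def toW(p): d=np.asarray(p)-O; return np.array([d@WX,d@WY,d@WZ])
def tool(th,sgn):
    z=np.sin(th)*WX-np.cos(th)*WZ; x=sgn*WY; return np.c_[x,np.cross(z,x),z]
def plan(p,R=None,o=None):
    o=o or get_obs(); Rc=Ro.from_rotvec(o["orientation"]).as_matrix()
    rel=Ro.from_matrix(Rc.T@(R if R is not None else Rc)).as_rotvec(degrees=True)
    print("shift cm",np.round(Rc.T@(w2(p)-o["ee_pos"])/10,2),"turn deg",np.round(rel,1),np.round(np.linalg.norm(rel),1))
def st():
    o=get_obs(); R=Ro.from_rotvec(o["orientation"]).as_matrix()
    print("t",o["t"],"washer tcp",np.round(toW(o["ee_pos"]),1),"q",np.round(o["qpos"],2),"w",round(float(o["width"]),1),"F",np.round(o["ft_force"],1),"z",np.round([R[:,2]@WX,R[:,2]@WY,R[:,2]@WZ],2),"x.WY",round(R[:,0]@WY,3))
E
python3 - <<'E'
from h import *
st(); o=get_obs(); print(Ro.from_rotvec(o["orientation"]).as_matrix().round(2))
for s in(1,-1): plan([-165,-5,190],tool(0,s)); plan([-165,-5,150],tool(np.radians(60),s))
for n,p in(("head",(618.6,-5.5,30)),("bear",(537,-85,30)),("sock",(658,70,30)),("tin",(700,-327,0)),("filter",(563,-390,0)),("orange",(805,-238,0)),("purple",(517,-282,0))): print(n,toW(p).round())
E
```

```text
t 0.9 washer tcp [-210.5  650.8  192.7] q [-1.18  0.42  1.63 -0.    1.09 -0.02] w 87.8 F [-0.5 -0.6  0.7] z [ 0.  0. -1.] x.WY 0.409
[[ 0.4  -0.92 -0.  ]
 [-0.92 -0.4   0.  ]
 [-0.    0.   -1.  ]]
shift cm [-30.96 -57.99   0.27] turn deg [ 0.   0.  65.9] 65.9
shift cm [-30.96 -57.99   4.27] turn deg [-53.  -34.3  59.5] 86.8
shift cm [-30.96 -57.99   0.27] turn deg [  -0.     0.  -114.1] 114.1
shift cm [-30.96 -57.99   4.27] turn deg [  38.2  -58.9 -102. ] 123.8
head [-102.  -16.    0.]
bear [-95.  98.   0.]
sock [-81. -98.   0.]
tin [-379.  168.  -30.]
filter [-319.  307.  -30.]
orange [-397.   31.  -30.]
purple [-213.  257.  -30.]
```

```bash
python3 -m inch '[{"tx":-2.58,"ty":-4.83,"tz":-0.4,"jaw":0.3},{"tx":-2.58,"ty":-4.83,"tz":-0.4},{"tx":-2.58,"ty":-4.83,"tz":-0.4},{"tx":-2.58,"ty":-4.83,"tz":-0.4},{"tx":-2.58,"ty":-4.83,"tz":-0.4},{"tx":-2.58,"ty":-4.83,"tz":-0.4},{"tx":-2.58,"ty":-4.83,"tz":-0.4},{"tx":-2.58,"ty":-4.83,"tz":-0.4},{"tx":-2.58,"ty":-4.83,"tz":-0.4},{"tx":-2.58,"ty":-4.83,"tz":-0.4},{"tx":-2.58,"ty":-4.83,"tz":-0.4},{"tx":-2.58,"ty":-4.83,"tz":-0.4}]' && python3 -m inch '[{"az":9.4},{"az":9.4},{"az":9.4},{"az":9.4},{"az":9.4},{"az":9.4},{"az":9.4},{}]'
python3 - <<'E'
from h import *
st(); plan([-165,-5,150],tool(np.radians(60),1))
im,d=viewer.get_image("wrist"); np.savez("w1.npz",im=im,d=d,W=cloud("wrist",d)); save("c_wrist.png",im)
W=cloud("wrist",d); p=W.reshape(-1,3); p=p[(np.abs(p[:,2]-60)<5)]; w=(p-O)@np.c_[WX,WY,WZ]
p=w[(np.abs(w[:,0]+102)<55)&(np.abs(w[:,1]+16)<50)]; print(len(p),len(p) and cv2.minAreaRect(p[:,:2].astype(np.float32)))
E
```

```text
$[0]: bad value
```

```bash
python3 -m inch '[{"tx":-2.58,"ty":-4.83,"tz":-0.4,"ax":0,"ay":0,"az":0,"jaw":0.3}]'; python3 -m inch --help | head -20
```

```text
t: 1.02
ee_pos: [284.2, -530.7, 226.5]
orientation: [2.626, -1.722, 0.001]
ft_force: [1.1, 1.0, -0.2]
width: 80.9invalid input: not JSON, or not a number
```

All keys are required.

```bash
python3 -m inch '[{"tx":-2.58,"ty":-4.83,"tz":-0.4,"ax":0,"ay":0,"az":0,"jaw":0.3},{"tx":-2.58,"ty":-4.83,"tz":-0.4,"ax":0,"ay":0,"az":0,"jaw":0.3},{"tx":-2.58,"ty":-4.83,"tz":-0.4,"ax":0,"ay":0,"az":0,"jaw":0.3},{"tx":-2.58,"ty":-4.83,"tz":-0.4,"ax":0,"ay":0,"az":0,"jaw":0.3},{"tx":-2.58,"ty":-4.83,"tz":-0.4,"ax":0,"ay":0,"az":0,"jaw":0.3},{"tx":-2.58,"ty":-4.83,"tz":-0.4,"ax":0,"ay":0,"az":0,"jaw":0.3},{"tx":-2.58,"ty":-4.83,"tz":-0.4,"ax":0,"ay":0,"az":0,"jaw":0.3},{"tx":-2.58,"ty":-4.83,"tz":-0.4,"ax":0,"ay":0,"az":0,"jaw":0.3},{"tx":-2.58,"ty":-4.83,"tz":-0.4,"ax":0,"ay":0,"az":0,"jaw":0.3},{"tx":-2.58,"ty":-4.83,"tz":-0.4,"ax":0,"ay":0,"az":0,"jaw":0.3},{"tx":-2.58,"ty":-4.83,"tz":-0.4,"ax":0,"ay":0,"az":0,"jaw":0.3}]' && python3 -m inch '[{"tx":0,"ty":0,"tz":0,"ax":0,"ay":0,"az":9.4,"jaw":0.3},{"tx":0,"ty":0,"tz":0,"ax":0,"ay":0,"az":9.4,"jaw":0.3},{"tx":0,"ty":0,"tz":0,"ax":0,"ay":0,"az":9.4,"jaw":0.3},{"tx":0,"ty":0,"tz":0,"ax":0,"ay":0,"az":9.4,"jaw":0.3},{"tx":0,"ty":0,"tz":0,"ax":0,"ay":0,"az":9.4,"jaw":0.3},{"tx":0,"ty":0,"tz":0,"ax":0,"ay":0,"az":9.4,"jaw":0.3},{"tx":0,"ty":0,"tz":0,"ax":0,"ay":0,"az":9.4,"jaw":0.3},{"tx":0,"ty":0,"tz":0,"ax":0,"ay":0,"az":0,"jaw":0.3}]'
python3 - <<'E'
from h import *
st(); plan([-165,-5,150],tool(np.radians(60),1))
im,d=viewer.get_image("wrist"); np.savez("w1.npz",im=im,d=d,W=cloud("wrist",d)); save("c_wrist.png",im)
W=cloud("wrist",d); p=W.reshape(-1,3); p=p[(np.abs(p[:,2]-60)<5)]; w=(p-O)@np.c_[WX,WY,WZ]
p=w[(np.abs(w[:,0]+102)<55)&(np.abs(w[:,1]+16)<50)]; print(len(p),len(p) and cv2.minAreaRect(p[:,:2].astype(np.float32)))
E
```

```text
t: 2.4
ee_pos: [658.5, -54.1, 270.9]
orientation: [2.63, -1.718, 0.0]
ft_force: [0.9, -0.5, 0.5]
width: 26.7
t: 3.4
ee_pos: [657.5, -55.7, 270.6]
orientation: [1.278, -2.87, -0.0]
ft_force: [-0.5, -0.2, 0.6]
width: 26.4
t 3.4 washer tcp [-164.9   -4.7  240.6] q [-0.1   0.43  1.5   0.    1.21  2.2 ] w 26.4 F [-0.5 -0.2  0.6] z [ 0.  0. -1.] x.WY 1.0
shift cm [-0.03 -0.01  9.06] turn deg [-60.   -0.1   0.1] 60.0
1517 ((-104.77301025390625, -13.82663345336914), (69.95703125, 60.48997497558594), 77.90322875976562)
```

View pics/c_wrist.png

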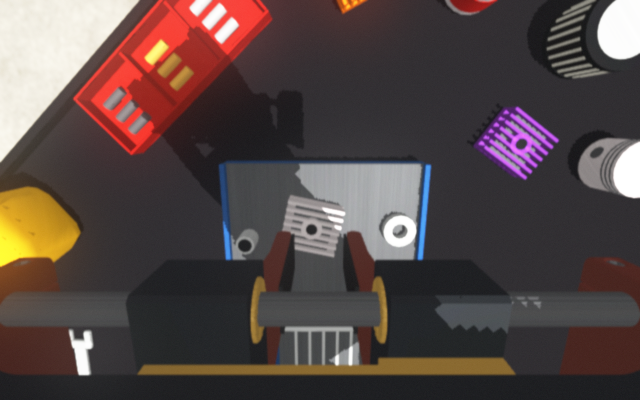

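Wrist view: the head is at (313,226), yawed about -12° in the washer frame. The bearing is at (399,230) and the socket at (245,242), both clear of the lane. Next I tilt 60° at height and check the joints.

```bash
python3 -m inch '[{"tx":0,"ty":0,"tz":0,"ax":-10,"ay":0,"az":0,"jaw":0.3},{"tx":0,"ty":0,"tz":0,"ax":-10,"ay":0,"az":0,"jaw":0.3},{"tx":0,"ty":0,"tz":0,"ax":-10,"ay":0,"az":0,"jaw":0.3},{"tx":0,"ty":0,"tz":0,"ax":-10,"ay":0,"az":0,"jaw":0.3},{"tx":0,"ty":0,"tz":0,"ax":-10,"ay":0,"az":0,"jaw":0.3},{"tx":0,"ty":0,"tz":0,"ax":-10,"ay":0,"az":0,"jaw":0.3},{"tx":0,"ty":0,"tz":0,"ax":0,"ay":0,"az":0,"jaw":0.3}]'
python3 - <<'E'
from h import *
st(); R=tool(np.radians(60),1); plan([-175,-10,100],R); plan([-175,-10,14],R)
E
```

```text
t: 4.32
ee_pos: [656.9, -56.5, 265.5]
orientation: [0.978, -2.204, -1.28]
ft_force: [-0.2, -0.1, -0.5]
width: 25.9
t 4.325 washer tcp [-165.    -3.7  235.5] q [-0.28  0.94  0.96  0.49  2.19  2.11] w 25.9 F [-0.2 -0.1 -0.5] z [ 0.87  0.   -0.5 ] x.WY 1.0
shift cm [ -0.65 -12.26   5.84] turn deg [ 0.3 -0.1 -0.1] 0.3
shift cm [ -0.66 -19.74  10.1 ] turn deg [ 0.3 -0.1 -0.1] 0.3
```

```bash
python3 -m inch '[{"tx":-0.1,"ty":-3,"tz":1.5,"ax":0,"ay":0,"az":0,"jaw":0.3},{"tx":-0.1,"ty":-3,"tz":1.5,"ax":0,"ay":0,"az":0,"jaw":0.3},{"tx":-0.1,"ty":-3,"tz":1.5,"ax":0,"ay":0,"az":0,"jaw":0.3},{"tx":-0.1,"ty":-3,"tz":1.5,"ax":0,"ay":0,"az":0,"jaw":0.3},{"tx":-0.1,"ty":-3,"tz":1.5,"ax":0,"ay":0,"az":0,"jaw":0.3},{"tx":-0.1,"ty":-3,"tz":1.5,"ax":0,"ay":0,"az":0,"jaw":0.3},{"tx":0,"ty":-1.2,"tz":0.7,"ax":0,"ay":0,"az":0,"jaw":0.3},{"tx":0,"ty":0,"tz":0,"ax":0,"ay":0,"az":0,"jaw":0.3}]'
python3 - <<'E'
from h import *
st(); R=tool(np.radians(60),1); plan([-175,-10,14],R)
im,d=viewer.get_image("side"); save("d_side.png",cv2.resize(im[130:330,180:480],None,fx=2.6,fy=2.6,interpolation=2))
E
```

```text
t: 5.32
ee_pos: [669.7, -58.8, 54.8]
orientation: [0.981, -2.207, -1.276]
ft_force: [-0.3, -0.1, 0.4]
width: 26.5
t 5.325 washer tcp [-176.1  -10.6   24.8] q [-0.28  1.19  0.91  0.43  2.    2.  ] w 26.5 F [-0.3 -0.1  0.4] z [ 0.87  0.   -0.5 ] x.WY 1.0
shift cm [ 0.06 -0.89  0.64] turn deg [ 0.1 -0.1  0. ] 0.1
```

View pics/d_side.png

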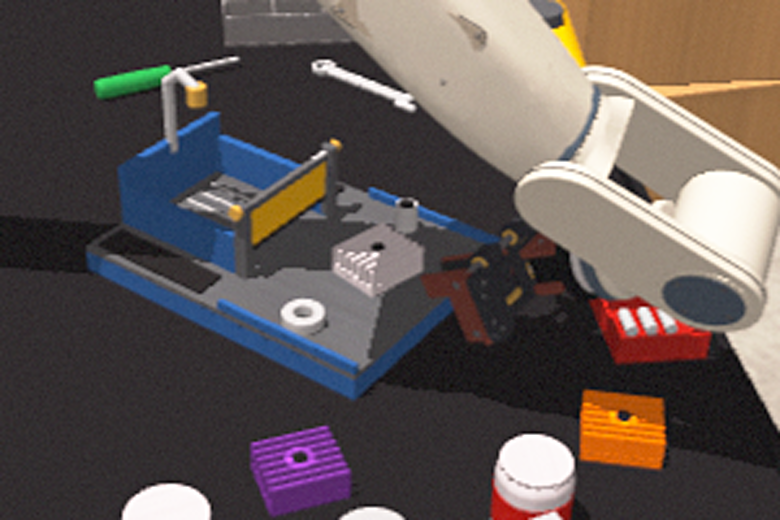

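The washer, arm and head are as planned: fingertips at (430,285), head at (378,260). With a 60° tilt the body would pass lower than the socket top, so I'll go to 50°, which clears both the socket and the rod. Then I start pushing.

```bash
python3 -m inch '[{"tx":0,"ty":0,"tz":0,"ax":10,"ay":0,"az":0,"jaw":0.3},{"tx":0.2,"ty":-0.69,"tz":0.58,"ax":0,"ay":0,"az":0,"jaw":0.3},{"tx":0,"ty":0,"tz":0,"ax":0,"ay":0,"az":0,"jaw":0.3}]' && python3 -c 'from h import *; st()' && python3 -m inch '[{"tx":0,"ty":0.64,"tz":0.77,"ax":0,"ay":0,"az":0,"jaw":0.3},{"tx":0,"ty":0.64,"tz":0.77,"ax":0,"ay":0,"az":0,"jaw":0.3},{"tx":0,"ty":0.64,"tz":0.77,"ax":0,"ay":0,"az":0,"jaw":0.3},{"tx":0,"ty":0.64,"tz":0.77,"ax":0,"ay":0,"az":0,"jaw":0.3},{"tx":0,"ty":0.64,"tz":0.77,"ax":0,"ay":0,"az":0,"jaw":0.3},{"tx":0,"ty":0.64,"tz":0.77,"ax":0,"ay":0,"az":0,"jaw":0.3},{"tx":0,"ty":0.64,"tz":0.77,"ax":0,"ay":0,"az":0,"jaw":0.3},{"tx":0,"ty":0.64,"tz":0.77,"ax":0,"ay":0,"az":0,"jaw":0.3},{"tx":0,"ty":0,"tz":0,"ax":0,"ay":0,"az":0,"jaw":0.3}]'
python3 - <<'E'
from h import *
st()
im,d=viewer.get_image("side"); save("e_side.png",cv2.resize(im[130:330,180:480],None,fx=2.6,fy=2.6,interpolation=2))
E
```

```text
t: 5.75
ee_pos: [669.1, -60.9, 47.6]
orientation: [1.044, -2.35, -1.098]
ft_force: [-0.5, 0.2, -0.2]
width: 26.3
t 5.75 washer tcp [-177.    -8.6   17.6] q [-0.27  1.1   1.02  0.36  1.82  1.98] w 26.3 F [-0.5  0.2 -0.2] z [ 0.77  0.   -0.64] x.WY 1.0
t: 6.88
ee_pos: [608.9, -6.4, 46.8]
orientation: [1.045, -2.35, -1.097]
ft_force: [0.6, -0.2, -0.1]
width: 26.6
t 6.875 washer tcp [-95.8  -8.6  16.8] q [-0.22  1.01  1.25  0.39  1.68  1.96] w 26.6 F [ 0.6 -0.2 -0.1] z [ 0.77  0.   -0.64] x.WY 1.0
```

View pics/e_side.png

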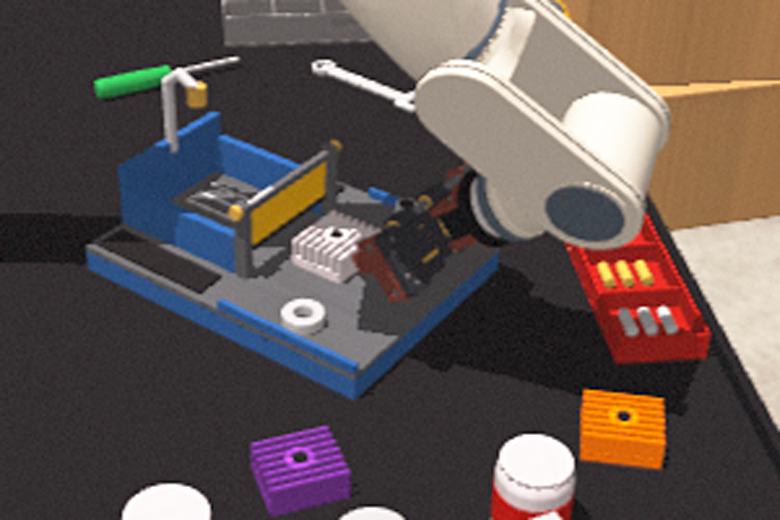

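The head is flush on the fingers and lined up with the flap, at (335,245) in the picture. I continue in under the flap.

```bash
python3 -m inch '[{"tx":0,"ty":0.64,"tz":0.77,"ax":0,"ay":0,"az":0,"jaw":0.3},{"tx":0,"ty":0.64,"tz":0.77,"ax":0,"ay":0,"az":0,"jaw":0.3},{"tx":0,"ty":0.64,"tz":0.77,"ax":0,"ay":0,"az":0,"jaw":0.3},{"tx":0,"ty":0.64,"tz":0.77,"ax":0,"ay":0,"az":0,"jaw":0.3},{"tx":0,"ty":0.64,"tz":0.77,"ax":0,"ay":0,"az":0,"jaw":0.3},{"tx":0,"ty":0.64,"tz":0.77,"ax":0,"ay":0,"az":0,"jaw":0.3},{"tx":0,"ty":0.64,"tz":0.77,"ax":0,"ay":0,"az":0,"jaw":0.3},{"tx":0,"ty":0.64,"tz":0.77,"ax":0,"ay":0,"az":0,"jaw":0.3}]'
python3 - <<'E'
from h import *
st()
im,d=viewer.get_image("side"); im2,_=viewer.get_image("top")
a=cv2.resize(im[130:290,200:420],None,fx=2.5,fy=2.5,interpolation=2); b=cv2.resize(im2[140:290,240:400],None,fx=2.5,fy=2.5,interpolation=2)
save("f.png",np.vstack([a[:300],np.pad(b,((0,0),(0,150),(0,0)))[75:375]]))
E
```

```text
t: 7.92
ee_pos: [549.9, 47.0, 46.3]
orientation: [1.045, -2.352, -1.096]
ft_force: [4.0, -3.1, 3.5]
width: 26.3
t 7.925 washer tcp [-16.2  -8.6  16.3] q [-0.17  0.93  1.44  0.42  1.56  1.95] w 26.3 F [ 4.  -3.1  3.5] z [ 0.77  0.   -0.64] x.WY 1.0
```

View pics/f.png

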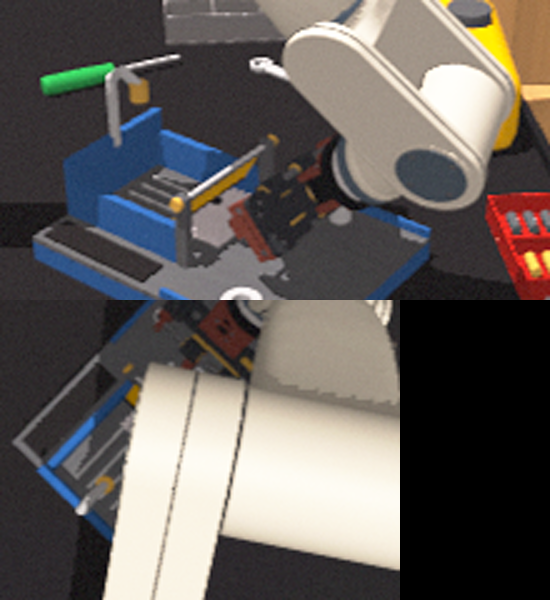

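```bash
python3 -m inch '[{"tx":0,"ty":0.64,"tz":0.77,"ax":0,"ay":0,"az":0,"jaw":0.3},{"tx":0,"ty":0.64,"tz":0.77,"ax":0,"ay":0,"az":0,"jaw":0.3},{"tx":0,"ty":0.64,"tz":0.77,"ax":0,"ay":0,"az":0,"jaw":0.3}]' && python3 -m inch '[{"tx":0,"ty":0.64,"tz":0.77,"ax":0,"ay":0,"az":0,"jaw":0.3},{"tx":0,"ty":0.32,"tz":0.38,"ax":0,"ay":0,"az":0,"jaw":0.3}]'
python3 - <<'E'
from h import *
st()
im,d=viewer.get_image("side"); np.savez("s2.npz",im=im,d=d)
save("g.png",cv2.resize(im[130:290,200:420],None,fx=3.5,fy=3.5,interpolation=2))
E
```

```text
t: 8.4
ee_pos: [527.3, 67.2, 45.9]
orientation: [1.044, -2.351, -1.096]
ft_force: [2.1, -0.8, 1.6]
width: 25.9
t: 8.65
ee_pos: [515.9, 77.3, 45.8]
orientation: [1.044, -2.35, -1.096]
ft_force: [1.1, -0.7, -0.9]
width: 26.6
t 8.65 washer tcp [29.4 -8.3 15.8] q [-0.13  0.9   1.54  0.45  1.49  1.95] w 26.6 F [ 1.1 -0.7 -0.9] z [ 0.77  0.   -0.64] x.WY 1.0
```

View pics/g.png

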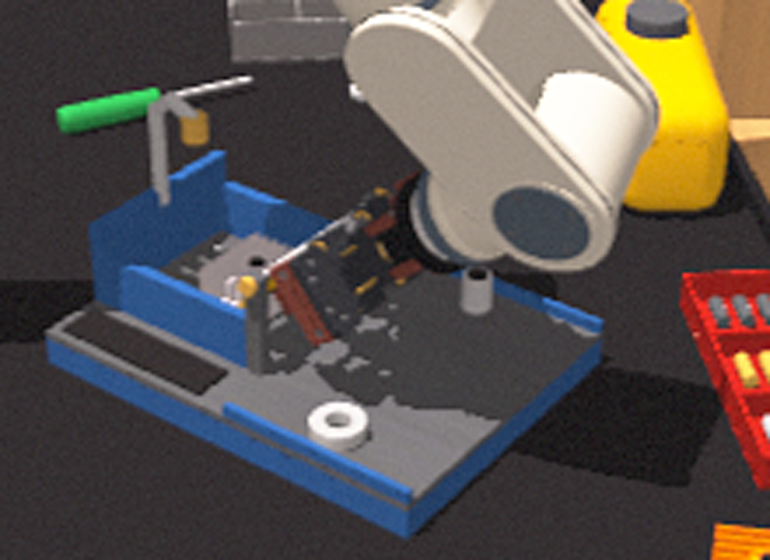

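The head lies wholly in the bay around (245,265), and the socket and bearing have not moved. One small extra nudge, then I draw straight back along the same path.

```bash
python3 -m inch '[{"tx":0,"ty":0.19,"tz":0.23,"ax":0,"ay":0,"az":0,"jaw":0.3},{"tx":0,"ty":-0.64,"tz":-0.77,"ax":0,"ay":0,"az":0,"jaw":0.3},{"tx":0,"ty":-0.96,"tz":-1.15,"ax":0,"ay":0,"az":0,"jaw":0.3},{"tx":0,"ty":-0.96,"tz":-1.15,"ax":0,"ay":0,"az":0,"jaw":0.3},{"tx":0,"ty":-0.96,"tz":-1.15,"ax":0,"ay":0,"az":0,"jaw":0.3},{"tx":0,"ty":-0.96,"tz":-1.15,"ax":0,"ay":0,"az":0,"jaw":0.3},{"tx":0,"ty":-1.28,"tz":-1.53,"ax":0,"ay":0,"az":0,"jaw":0.3},{"tx":0,"ty":-1.28,"tz":-1.53,"ax":0,"ay":0,"az":0,"jaw":0.3},{"tx":0,"ty":-1.28,"tz":-1.53,"ax":0,"ay":0,"az":0,"jaw":0.3},{"tx":0,"ty":-1.28,"tz":-1.53,"ax":0,"ay":0,"az":0,"jaw":0.3},{"tx":0,"ty":-1.28,"tz":-1.53,"ax":0,"ay":0,"az":0,"jaw":0.3},{"tx":0,"ty":-1.28,"tz":-1.53,"ax":0,"ay":0,"az":0,"jaw":0.3}]' && python3 -m inch '[{"tx":0,"ty":2.2,"tz":-2.5,"ax":0,"ay":0,"az":0,"jaw":0.3},{"tx":0,"ty":2.2,"tz":-2.5,"ax":0,"ay":0,"az":0,"jaw":0.3},{"tx":0,"ty":2.2,"tz":-2.5,"ax":0,"ay":0,"az":0,"jaw":0.3},{"tx":0,"ty":2.2,"tz":-2.5,"ax":0,"ay":0,"az":0,"jaw":0.3},{"tx":0,"ty":0,"tz":0,"ax":0,"ay":0,"az":0,"jaw":0.3},{"tx":0,"ty":0,"tz":0,"ax":0,"ay":0,"az":0,"jaw":0.3},{"tx":0,"ty":0,"tz":0,"ax":0,"ay":0,"az":0,"jaw":0.3},{"tx":0,"ty":0,"tz":0,"ax":0,"ay":0,"az":0,"jaw":0.3}]'
python3 - <<'E'
from h import *
np.set_printoptions(precision=1,suppress=True)
st(); B=np.c_[WX,WY,WZ]
for n in("side","top"):
    im,d=viewer.get_image(n); W=cloud(n,d); w=(W-O)@B
    for th in("cyl_head","bearing","socket","piston","air_filter","grease_tin","screwdriver","wrench"):
        for m in masks_of(n,th)[:2]:
            if m["score"]>.4:
                p=w[m["pixels"]]; print(n,th,round(m["score"],2),np.round(m["location"]),np.nanmedian(p,0),np.nanmedian(W[m["pixels"]],0))
    q=w.reshape(-1,3); q=q[(q[:,2]>22)&(q[:,2]<36)&(q[:,0]>5)&(q[:,0]<145)&(abs(q[:,1])<58)]; print(n,"head top x,y pct",len(q),np.percentile(q,[2,98],axis=0))
    if n=="side":
        k=(im[...,0]>140)&(im[...,1]>100)&(im[...,2]<90); f=w[k]; f=f[(abs(f[:,0])<50)&(abs(f[:,1])<58)&(f[:,2]>15)&(f[:,2]<78)]
        l=np.polyfit(f[:,2],f[:,0],1); print("flap angle",-np.arctan(l[0]),len(f),f.min(0),f.max(0))
        save("h.png",cv2.resize(im[130:290,200:420],None,fx=3.5,fy=3.5,interpolation=2))
E
```

```text
t: 10.2
ee_pos: [656.0, -49.2, 46.3]
orientation: [1.044, -2.351, -1.097]
ft_force: [0.4, -0.8, 0.5]
width: 26.1
t: 11.2
ee_pos: [669.7, -61.6, 176.8]
orientation: [1.043, -2.349, -1.098]
ft_force: [-0.5, -0.4, 0.3]
width: 26.2
t 11.2 washer tcp [-177.9   -8.5  146.8] q [-0.3  0.9  1.   0.4  2.   2. ] w 26.2 F [-0.5 -0.4  0.3] z [ 0.8  0.  -0.6] x.WY 1.0
side cyl_head 0.63 [296. 314.] [-212.2  255.1   -5.1] [ 517.1 -281.8   24.9]
side cyl_head 0.62 [416. 295.] [-408.2   48.8   -4.4] [ 803.5 -260.7   25.6]
side bearing 0.49 [296. 249.] [-97.6 104.   11.4] [534.5 -91.6  41.4]
side piston 0.7 [243. 337.] [-189.9  393.    21.2] [ 409.  -369.7   51.2]
side air_filter 0.79 [319. 335.] [-322.   320.6   36.7] [ 552.6 -403.8   66.7]
side grease_tin 0.9 [383. 315.] [-391.5  188.6   39.2] [ 697.2 -351.7   69.2]
side screwdriver 0.49 [234. 160.] [ 393.1 -186.1  -15.2] [366.4 453.1  14.8]
side screwdriver 0.46 [245. 340.] [-190.4  391.9   21.1] [ 410.2 -369.3   51.1]
side wrench 0.7 [321. 164.] [ 166.1 -372.6  -24.7] [659.3 440.4   5.3]
side head top x,y pct 220 [[ 57.7 -57.5  22.4]
 [118.2  30.9
[... 168 characters left out ...]
 176.] [-81.3 -98.1  28.9] [658.7  68.6  58.9]
top piston 0.56 [301. 209.] [ 10.  -43.3   0.5] [559.5  80.1  30.5]
top piston 0.45 [439. 260.] [-182.   389.    23.9] [ 404.5 -358.    53.9]
top air_filter 0.66 [453. 208.] [-317.1  305.3   36.7] [ 563.2 -388.6   66.7]
top air_filter 0.57 [298. 211.] [ 11.3 -43.8   0.5] [558.1  81.2  30.5]
top grease_tin 0.6 [439. 162.] [-396.2  184.    43.6] [ 702.4 -348.5   73.6]
top screwdriver 0.86 [181. 264.] [ 402.3 -187.7   -7.1] [360.1 461.3  22.9]
top screwdriver 0.61 [292. 228.] [70.1 -7.6 24.5] [485.2 104.1  54.5]
top wrench 0.65 [190. 173.] [ 159.8 -380.9  -23.2] [668.1 439.9   6.8]
top head top x,y pct 250 [[ 41.4 -42.2  22.5]
 [ 99.1  23.6  34.4]]
```

View pics/h.png

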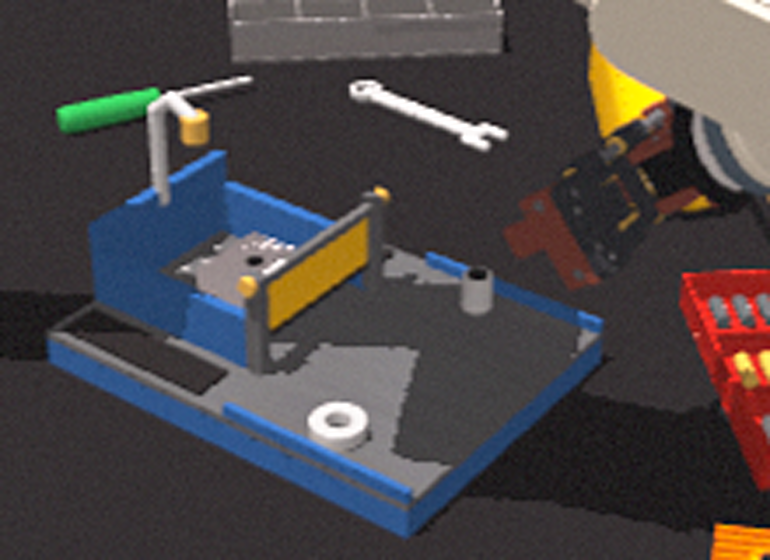

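The flap at (320,275) hangs shut and the head lies flat in the bay with its centre at about x 70 mm, y -8 mm. The robot is clear, so I hand in.

```bash
python3 -c 'from workcell import ctrl; print(ctrl.close_job())'
```

```text
the job is handed in; nothing more can be done
None
```

I pushed the silver cylinder head along the shelf and through the flap with two slightly spread fingertips. The tool was tilted about 50° to reach in under the rod. I then drew straight back along the same path and handed the job in after about 11 s. No verdict was reported.

**Head and flap:** In the last pictures the head lies flat in the bay with its centre about 70 mm past the flap, y about -8 mm. The flap hangs shut, with a measured angle of about 0.02 rad. The fingers are well clear and the wrist force was near zero. The readings I took along the way never passed about 6 N.

**Other parts:** The bearing, socket, screwdriver and wrench look unmoved in the side picture. I have no measured start positions for the screwdriver and wrench to compare with. The side camera places the piston, air filter and grease tin within about 2 mm of where they began.

**Checks that disagreed:**
- The top camera put the piston and grease tin about 20 mm from their first readings. I put this down to a different part of each showing in the picture.
- The side camera's network did not find the head in the bay, because it was partly hidden behind the flap and wall. It reported only the orange and purple look-alikes.
- The top camera's network also put low-quality "piston", "air filter" and "screwdriver" detections in the bay area. I disregarded these.
- The fitted outline of the head suggested its 70 mm side lay across the lane rather than along it. I did not settle this, because the final depth had margin either way.

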